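Find the dry blank and clamp it in the sanding jig

ROBOT

A 6-joint arm with a two-finger parallel gripper is mounted at the origin on the work surface. World frame = base frame: x ahead of the robot, y to its left, z up, the work surface at z = 0. Lengths are in m, angles in rad, forces in N, time in s.
With the tool pointing down it reaches from about 0.4 to 0.825 m from the base axis. Payload 7 kg.
Tool frame: the origin (TCP) lies at the very end of the fingers, on their centre line; the grasp point (between the pads) lies 19 mm behind it; z points along the fingers, y is the line along which they close (so a half turn about z gives the same grasp; the last joint's range is limited). The gripper opens to 88 mm and grips with 3 to 60 N. Pads are 19 mm wide; open, the fingers measure 130 mm over their backs; the gripper's body (78 mm by 193 mm) begins 47 mm behind the grasp point.
Start: joints at [1.5, 0.359, 0.012, 0, -1.224, -0.288], TCP at [0.237, 0.632, 0.227] pointing down, gripper open.
Joint ranges: [-3.07, 3.07], [-1.43, 2.12], [-1.02, 1.25], [-3.03, 1.67], [-3.05, -0], [-3.03, 3.03]. Speed limits (rad/s): [2.39, 2.39, 3.01, 3.14, 3.14, 3.14].

INTERFACE

Orientations are given as [roll, pitch, yaw] about the fixed x, y, z axes, in that order (R = Rz(yaw) Ry(pitch) Rx(roll)).
In Python, from rig import manip gives the robot as it stands.
- The arm moves only by the shell command python3 -m crank 'ROWS' [FORCE]. ROWS is JSON, a list of rows, each a list of 7 numbers: the finger opening in mm, from 0 to 87.6, then the shift along the tool's x, y, z in mm, then the turn, a rotation vector about the tool's x, y, z in degrees. In form: [[grip, dx, dy, dz, wx, wy, wz], ...]. A call has 1 to 8 rows; each row is the pose to reach, as a shift and turn from the pose commanded when the call began, along the tool's axes at that moment; what a row does not reach only later rows make up. A row lasts 1/10 s, in which the tool goes at most 50 mm and 8.59 degrees, less where a joint would pass 70% of its speed; a pose out of reach is approached as far as the arm can. A call with a gripper value outside its range is refused whole. The fingers move at their own pace and stop on an object; FORCE is the grip in N (left out, the last holds). Time passes only in rows, so rows that repeat a pose let the fingers close. It gives the time, the measured TCP pose, the force, the opening and the grip force at its end, in the units of the state.
- manip.observe(): the state, without advancing time (a new reading comes with each control period).
- manip.camera(name): name is "side" or "top" or "wrist"; returns the picture (420x560x3 uint8, red, green, blue); there is no depth.
- manip.calibration(name): a dict with "camera_matrix" (3x3 intrinsics, pixels), "T" (4x4, takes a point from camera to world coordinates). Camera axes: x right, y down, z forward; pixel columns grow to the right and rows downward; lengths in m; the calibration is good to about 2 mm. A picture is of the moment at which its call begins: read the wrist's pose just before it. calibration takes no time and is no camera call; for the wrist camera it gives the pose at the moment of the call.
- manip.finish_job(): hands the job in; it is judged then, once.
The state is a dict: "time": time; "joints": joint angles; "joint_velocities": joint speeds; "joint_efforts": joint torques, N m; "tool_pos": TCP position; "orientation": TCP orientation; "ft_force": force on the tool from outside, world axes, zero at the start; "wrist_torque": the same for the moment, N m; "opening": finger opening in m; "finger_force": force on a finger pad.
Only numpy, scipy, OpenCV 4.12 (cv2) and the standard library are available. Lean on these libraries where they do the work, as an engineer would, in place of code of your own. Each camera call takes 0.05 s, during which the arm holds its last target. There are 200 camera calls.

TASK

One or two of the timber blanks are dry; the others are damp and about twice as heavy, but all look the same, so feel their weight and lay every damp one flat on the drying rack, side by side. Clamp one dry blank in the sanding jig: loosen the wing knob, draw the jaw well back, lay the blank down in the middle of the jig and let go of it, push the jaw until the blank sits squarely against the fence with no gaps, then tighten the knob fully. If there is a second dry blank, leave it lying flat on the bench and do not shove the blue sanding block about.

Things in the scene. Friction and masses are not known exactly. Their poses are not given: they have to be found in the camera images.
- blank_a: Rough-sawn square timber blank, 150 long (its x axis), 50 to 54 square (each one differs a little), origin at its centre; it lies on any of its four long sides. All blanks look alike. A dry one weighs 0.17 to 0.22 kg, a damp one 0.34 to 0.42 kg; one or two of the blanks are dry, the others damp. May be absent.
- blank_b: Rough-sawn square timber blank, 150 long (its x axis), 50 to 54 square (each one differs a little), origin at its centre; it lies on any of its four long sides. All blanks look alike. A dry one weighs 0.17 to 0.22 kg, a damp one 0.34 to 0.42 kg; one or two of the blanks are dry, the others damp. May be absent.
- blank_c: Rough-sawn square timber blank, 150 long (its x axis), 50 to 54 square (each one differs a little), origin at its centre; it lies on any of its four long sides. All blanks look alike. A dry one weighs 0.17 to 0.22 kg, a damp one 0.34 to 0.42 kg; one or two of the blanks are dry, the others damp. May be absent.
- blank_d: Rough-sawn square timber blank, 150 long (its x axis), 50 to 54 square (each one differs a little), origin at its centre; it lies on any of its four long sides. All blanks look alike. A dry one weighs 0.17 to 0.22 kg, a damp one 0.34 to 0.42 kg; one or two of the blanks are dry, the others damp. May be absent.
- blank_e: Rough-sawn square timber blank, 150 long (its x axis), 50 to 54 square (each one differs a little), origin at its centre; it lies on any of its four long sides. All blanks look alike. A dry one weighs 0.17 to 0.22 kg, a damp one 0.34 to 0.42 kg; one or two of the blanks are dry, the others damp. May be absent.
- jig: Wooden sanding jig, fixed. Base board 230 (x), 180 (y), 18 thick; origin under its centre. Fixed fence at its +x end: 28 thick, 170 wide, face at x = +87, top 58 above the bench. Sliding jaw (block 50 in x, 140 in y, top 59 above the bench) runs along x to and from the fence. A blank lies on the base board between them, long side along y, its middle near y = 0.
- jaw_face (a point): Centre of the jaw's face that looks to the fence (20 above the base board); the knob's axis is 25 behind it. Axes as the jig's.
- jaw (a joint): Travel of the jaw, m: 0 = fully back (125 mm between jaw and fence), grows towards the fence, 0.115 = 10 mm gap. Slides with about 2 N when the knob is loose; locked when it is tight (do not force it).
- knob_grip (a point): Grip point on the axis of the black wing knob on the jaw: wing 60 long (x of this point), 14 thick (y), 26 tall; the point is 4 below its top, 95 above the bench, 22 above the round hub (r 20). The point turns with the knob; the knob travels with the jaw, which can be pulled and pushed by it when loose.
- knob (a joint): Angle of the wing knob, rad: turning it clockwise seen from above increases it and tightens. 0 to 1 = loose, jaw free (the shoe bites from 1.0); 1.9 = end stop, fully tight; above 1.5 counts as tight. Takes about 0.15 to 0.25 N m. Starts tight.
- rack: Drying rack fixed to the bench: five wooden slats (along y) on two bearers, 190 (x) by 270 (y), slat tops 26 above the bench; origin at bench level under its centre. Up to three blanks lie side by side across the slats (long side along x), at about y = -85, 0, +85.
- sponge: Blue foam sanding block 100 x 60 x 28 lying among the blanks; not needed, origin at the centre of its underside.
Things that resemble listed ones, but are neither listed nor needed, are in the scene too. What is shaped like the blank_b but red is not meant.

How it is judged:
By the outcome, as a careful person would: the job done as asked, in the order asked, and still so for the second after the job is handed in, with the robot touching nothing.
Of blank_a, blank_b, blank_c, blank_d, blank_e only 4 to 5 are there at a start; the rules pass over those that are not, and their reading is None.
At some moment in a run one of blank_a, blank_b, blank_c, blank_d, blank_e may be knocked a few centimetres aside while the robot is not near it.
Once in a run the grip may slacken for a moment while it holds something.
It also fails if it takes over 192 s, if anything falls off the work surface, if the arm or the gripper's body presses on something with over 40 N, if the wrist force passes 120 N, or if a joint passes its speed limit or range.

## Working session

There is one attempt and no reset: what is moved stays moved. The work goes in short steps, Python scripts to look and compute and a shell command to move; the robot and the scene stay as the last step left them, time stands still between calls to the robot, and variables do not carry over. Pictures are saved under pics/ and viewed, at most 14 in all, crops included, and the job is handed in when it is done.

```bash
ls; mkdir -p pics; python3 - <<'E'
from rig import manip
import cv2
s=manip.observe();print({k:s[k] for k in('time','tool_pos','orientation','ft_force','opening')})
for n in("top","side"):
    im=manip.camera(n);c=manip.calibration(n);print(n,c['camera_matrix'].tolist() if hasattr(c['camera_matrix'],'tolist') else c['camera_matrix'],c['T'])
    cv2.imwrite(f"pics/{n}0.png",cv2.resize(im[:,:,::-1],(800,600),interpolation=cv2.INTER_CUBIC))
    cv2.imwrite(f"pics/raw_{n}0.png",im[:,:,::-1])
E
```

```text
pics
{'time': 0.0, 'tool_pos': array([0.23686353, 0.63154457, 0.22562234]), 'orientation': array([ 3.13991864e+00, -1.45396028e-04, -3.58916841e-01]), 'ft_force': array([-0.45800397, -0.18201145, -0.62152892]), 'opening': 0.08759373044020574}
top [[474.2288152318007, 0.0, 283.8291689779141], [0.0, 474.2288152318007, 214.23806409661665], [0.0, 0.0, 1.0]] [[ 0.01742814 -0.99853169  0.0512905   0.38910309]
 [-0.99967559 -0.01835513 -0.01765799  0.01141837]
 [ 0.0185735  -0.05096612 -0.99852766  1.32396886]
 [ 0.          0.          0.          1.        ]]
side [[437.5789456771681, 0.0, 283.97305707585986], [0.0, 437.5789456771681, 216.2538816291526], [0.0, 0.0, 1.0]] [[ 0.71971468 -0.3344422   0.60840709 -0.25015136]
 [-0.69424326 -0.3543717   0.6264559  -0.73730298]
 [ 0.00608896 -0.87325203 -0.48723076  0.67648677]
 [ 0.          0.          0.          1.        ]]
```

View pics/top0.png

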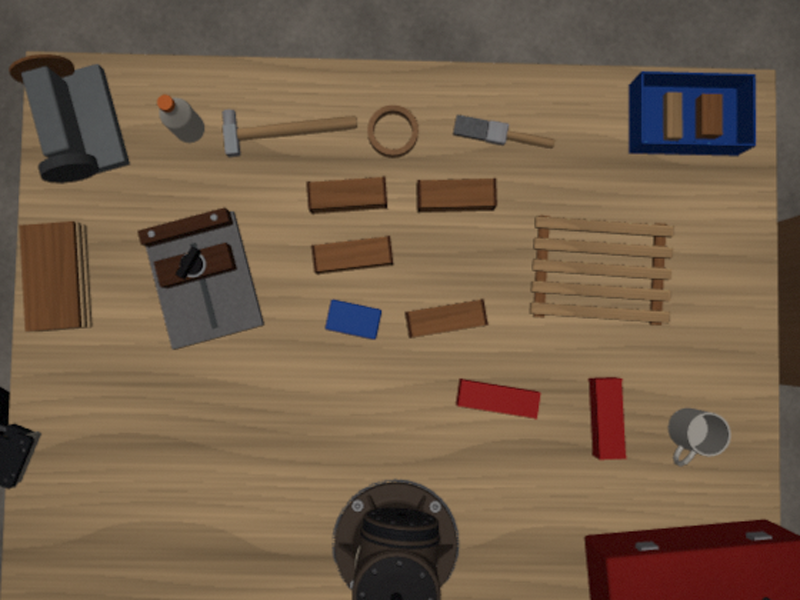

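View pics/side0.png

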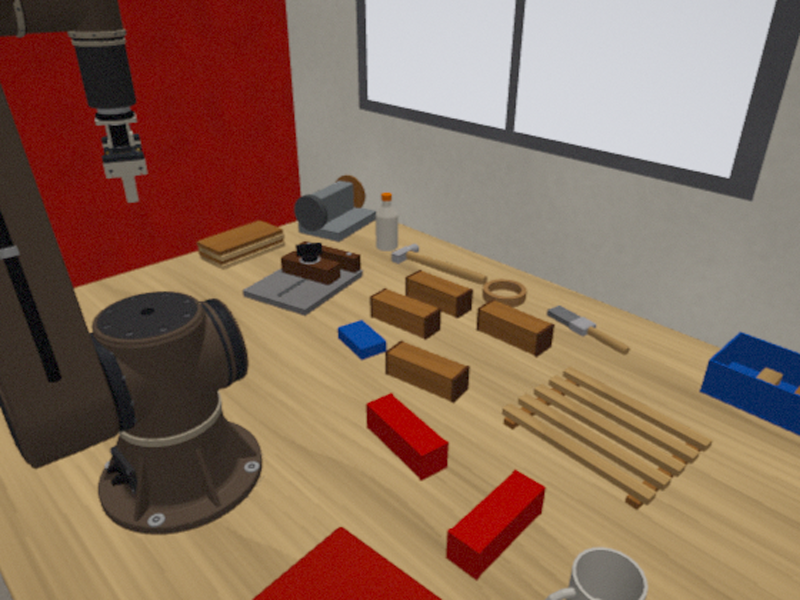

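```bash
python3 - <<'E'
import cv2
im=cv2.imread("pics/raw_top0.png")
cv2.imwrite("pics/c1.png",cv2.resize(im[115:241,205:365],None,fx=4.75,fy=4.75,interpolation=cv2.INTER_CUBIC))
a=cv2.resize(im[140:250,92:192],None,fx=4,fy=4,interpolation=cv2.INTER_CUBIC)
b=cv2.resize(im[140:250,370:470],None,fx=4,fy=4,interpolation=cv2.INTER_CUBIC)
cv2.imwrite("pics/c2.png",cv2.hconcat([a,b]))
E
```

```text
(no output)
```

View pics/c1.png

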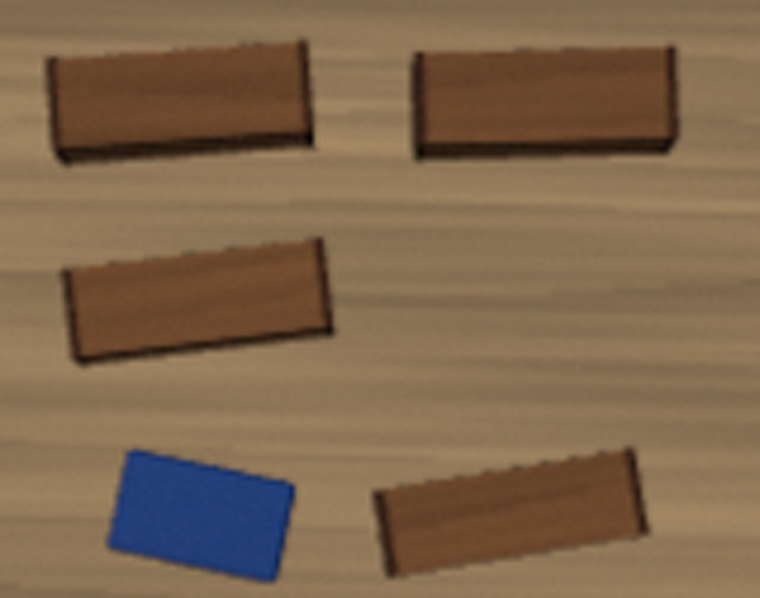

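View pics/c2.png

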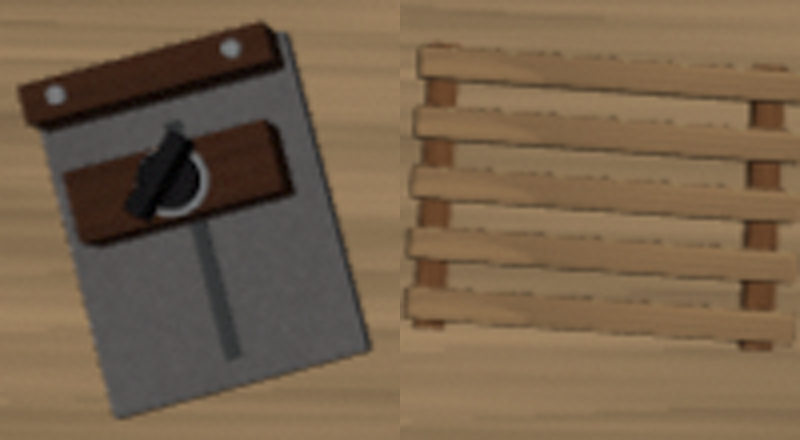

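```bash
cat > h.py <<'E'
import numpy as np, cv2
from rig import manip
from scipy.spatial.transform import Rotation as Ro
def px2w(name,uv,z,c=None):
    c=c or manip.calibration(name);K=np.array(c['camera_matrix']);T=np.array(c['T'])
    d=np.c_[np.atleast_2d(uv),np.ones(len(np.atleast_2d(uv)))]@np.linalg.inv(K).T@T[:3,:3].T
    return T[:3,3]+d*((z-T[2,3])/d[:,2])[:,None]
def rel(p,yaw,ret=False):
    """rows shift for target TCP position p, tool down with tool x at yaw (mod pi chosen nearest)"""
    s=manip.observe();R=Ro.from_euler('xyz',s['orientation'])
    best=None
    for k in(0,np.pi,-np.pi):
        Rt=Ro.from_euler('xyz',[np.pi,0,yaw+k]);w=(R.inv()*Rt).as_rotvec(degrees=True)
        if best is None or np.linalg.norm(w)<np.linalg.norm(best):best=w
    d=R.inv().apply(np.array(p)-s['tool_pos'])*1000
    print(np.round(d,1),np.round(best,1))
def st():
    s=manip.observe();print('t%.2f'%s['time'],np.round(s['tool_pos'],4),np.round(np.degrees(s['orientation']),1),'F',np.round(s['ft_force'],2),'M',np.round(s['wrist_torque'],2),'op%.1f'%(s['opening']*1e3),'ff',s['finger_force'],'j',np.round(s['joints'],2))
def snap(name,fn,box=None,f=1):
    im=manip.camera(name)[:,:,::-1];cv2.imwrite("pics/raw_"+fn,im)
    if box: im=im[box[1]:box[3],box[0]:box[2]]
    cv2.imwrite("pics/"+fn,cv2.resize(im,None,fx=f,fy=f,interpolation=cv2.INTER_CUBIC))
E
cat > m0.py <<'E'
from h import *
def rep(n,q,z,f,o):
    P=px2w('top',np.array(q)/f+o-0.0,z)[:,:2];c=P.mean(0);a=(P[1]-P[0]+P[2]-P[3])
    L=np.linalg.norm(P-np.roll(P,-1,0),axis=1)
    print(n,'c',c.round(4),'edge yaw',np.degrees(np.arctan2(a[1],a[0])).round(1),'L',L.round(3),'r',np.linalg.norm(c).round(3))
o=np.array([205,115]);f=4.75
for n,q in dict(b1=[(48,59),(306,41),(311,133),(57,150)],b2=[(415,54),(674,47),(676,137),(417,145)],b3=[(62,270),(322,238),(332,330),(80,357)],b4=[(374,491),(632,450),(647,533),(390,576)]).items(): rep(n,q,.052,f,o)
rep('sponge',[(130,450),(295,485),(275,581),(107,548)],.028,f,o)
o=np.array([92,140])
rep('fence',[(20,88),(265,23),(285,68),(42,127)],.058,4,o)
rep('jaw',[(65,172),(270,122),(290,190),(85,242)],.059,4,o)
print('base',px2w('top',np.array([(118,417),(370,348),(290,33)])/4+o,.018)[:,:2].round(4).tolist())
w=px2w('top',np.array([(138,205),(180,140)])/4+o,.099)[:,:2];print('knob',w.mean(0),np.degrees(np.arctan2(*(w[1]-w[0])[::-1])))
rep('rack',[(535,217),(673,227),(669,322),(532,312)],.026,1/.7,np.zeros(2))
E
python3 m0.py
```

```text
b1 c [0.6666 0.103 ] edge yaw -84.8 L [0.147 0.053 0.145 0.053] r 0.674
b2 c [ 0.6711 -0.1051] edge yaw -87.1 L [0.148 0.052 0.148 0.052] r 0.679
b3 c [0.5506 0.09  ] edge yaw -82.2 L [0.148 0.053 0.143 0.051] r 0.558
b4 c [ 0.4326 -0.0887] edge yaw -79.7 L [0.148 0.048 0.148 0.049] r 0.442
sponge c [0.4282 0.0873] edge yaw -100.5 L [0.097 0.056 0.098 0.058] r 0.437
fence c [0.5941 0.402 ] edge yaw -74.3 L [0.168 0.033 0.166 0.03 ] r 0.717
jaw c [0.5239 0.3831] edge yaw -74.7 L [0.14  0.048 0.14  0.049] r 0.649
base [[0.366, 0.4303], [0.4161, 0.2602], [0.6328, 0.3214]]
knob [0.52520324 0.38352955] -30.896917991482425
rack c [ 0.5339 -0.3912] edge yaw -93.0 L [0.27  0.185 0.266 0.184] r 0.662
```

```bash
python3 - <<'E'
from h import *
st();rel([.6666,.103,.16],np.radians(-84.8))
# segment check
im=cv2.imread('pics/raw_top0.png');hsv=cv2.cvtColor(im,cv2.COLOR_BGR2HSV)
for p in [(240,137),(247,178),(312,224),(250,162),(230,225),(280,170)]: print(p,hsv[p[1],p[0]])
E
```

```text
t0.10 [0.2369 0.6316 0.2257] [179.9  -0.  -20.6] F [-0.27 -0.08 -0.09] M [ 0.02 -0.04  0.03] op87.3 ff 0.0 j [ 1.5   0.36  0.01 -0.   -1.22 -0.29]
[588.  343.8  66.3] [ 0.1 -0.1 64.2]
(240, 137) [ 12 148 107]
(247, 178) [ 13 152 106]
(312, 224) [ 13 152 109]
(250, 162) [ 17 101 142]
(230, 225) [110 179 121]
(280, 170) [ 17  98 143]
```

```bash
cat >> h.py <<'E'
def blobs(name_im=None):
    im=manip.camera('top')[:,:,::-1] if name_im is None else cv2.imread(name_im)
    hsv=cv2.cvtColor(np.ascontiguousarray(im),cv2.COLOR_BGR2HSV)
    m=((hsv[...,0]<15)&(hsv[...,1]>118)&(hsv[...,1]<190)&(hsv[...,2]>80)&(hsv[...,2]<128)).astype(np.uint8)
    m=cv2.morphologyEx(m,cv2.MORPH_OPEN,np.ones((3,3),np.uint8))
    n,l,s,c=cv2.connectedComponentsWithStats(m)
    for i in range(1,n):
        if 500<s[i,4]<3000:
            ys,xs=np.where(l==i);P=px2w('top',np.c_[xs,ys],.052)[:,:2]
            (cx,cy),(w,h),a=cv2.minAreaRect((P*1000).astype(np.float32))
            if w<h: a+=90
            print('blob c',round(cx/1000,4),round(cy/1000,4),'size',round(max(w,h)),round(min(w,h)),'yaw',round((a+90)%180-90,1))
E
python3 -c "
from h import *
blobs('pics/raw_top0.png')"
python3 -m crank '[[87,200,110,0,0,0,20],[87,400,230,0,0,0,40],[87,588,344,0,0,0,64],[87,588,344,0,0,0,64],[87,588,344,0,0,0,64],[87,588,344,0,0,0,64],[87,588,344,0,0,0,64],[87,588,344,0,0,0,64]]' 40; python3 -c "
from h import *
st();rel([.6666,.103,.16],np.radians(-84.8))"
```

```text
blob c 0.6685 0.1051 size 138 50 yaw -84.7
blob c 0.6724 -0.1046 size 138 52 yaw -86.9
blob c 0.4991 0.6569 size 199 98 yaw 5.7
blob c 0.5524 0.0921 size 139 50 yaw -82.1
blob c 0.4339 -0.0879 size 138 49 yaw -79.3
time: 0.9
tool_pos: [0.4907, 0.3203, 0.2264]
orientation: [3.141, -0.0, -1.481]
ft_force: [0.6, 1.4, -0.1]
opening: 0.0872
finger_force: 0.0
t0.90 [0.4907 0.3203 0.2264] [180.   -0.  -84.9] F [ 0.62  1.45 -0.11] M [ 0.19 -0.19 -0.01] op87.2 ff 0.0 j [ 0.91  0.21 -0.19 -0.   -1.17 -0.82]
[ 232.1 -155.8   66.4] [ 0.  -0.  -0.1]
```

```bash
python3 -m crank '[[87,232,-156,66,0,0,0],[87,232,-156,66,0,0,0],[87,232,-156,66,0,0,0],[87,232,-156,66,0,0,0],[87,232,-156,66,0,0,0],[87,232,-156,66,0,0,0],[87,232,-156,66,0,0,0],[87,232,-156,66,0,0,0]]'; python3 -c "
from h import *
st();rel([.6676,.104,.02],np.radians(-84.8));snap('top','t1.png')
blobs('pics/raw_t1.png')"
```

```text
time: 1.7
tool_pos: [0.6671, 0.1048, 0.1593]
orientation: [3.14, -0.0, -1.478]
ft_force: [-0.4, 0.5, -0.2]
opening: 0.0866
finger_force: 0.0
t1.70 [0.6671 0.1048 0.1593] [179.9  -0.  -84.7] F [-0.37  0.46 -0.24] M [ 0.11 -0.02  0.08] op86.6 ff 0.0 j [ 0.44  0.41 -0.08 -0.   -1.09 -0.35]
[  0.8  -0.7 139.3] [ 0.1 -0.   0.1]
blob c 0.5004 0.6379 size 198 64 yaw 5.7
```

```bash
python3 -m crank '[[87,0,0,50,0,0,0],[87,0,0,100,0,0,0],[87,0,0,130,0,0,0],[87,0,0,139,0,0,0],[87,0,0,139,0,0,0],[45,0,0,139,0,0,0],[45,0,0,139,0,0,0],[45,0,0,139,0,0,0]]' 40;python3 -m crank '[[45,0,0,0,0,0,0],[45,0,0,0,0,0,0],[45,0,0,0,0,0,0],[45,0,0,0,0,0,0]]'; python3 -c "
from h import *
st()"
```

```text
time: 2.55
tool_pos: [0.6683, 0.1065, 0.0236]
orientation: [-3.139, 0.001, -1.476]
ft_force: [0.3, 0.4, -0.2]
opening: 0.0683
finger_force: 0.0
time: 2.95
tool_pos: [0.6677, 0.1061, 0.0223]
orientation: [-3.141, 0.0, -1.476]
ft_force: [-1.0, 0.4, 5.9]
opening: 0.0518
finger_force: 40.0
t2.95 [0.6677 0.1061 0.0223] [-179.9    0.   -84.5] F [-1.03  0.41  5.87] M [ 0.15  0.4  -0.04] op51.8 ff 40.00139236450195 j [ 0.45  0.54 -0.21  0.   -0.82 -0.35]
```

```bash
python3 -m crank '[[45,0,0,-25,0,0,0],[45,0,0,-60,0,0,0],[45,0,0,-100,0,0,0],[45,0,0,-120,0,0,0],[45,0,0,-120,0,0,0],[45,0,0,-120,0,0,0],[45,0,0,-120,0,0,0]]'
for i in 1 2 3; do python3 -m crank '[[45,0,0,0,0,0,0],[45,0,0,0,0,0,0]]'; done; python3 -c "
from h import *
st()"
```

```text
time: 3.65
tool_pos: [0.6658, 0.1056, 0.1391]
orientation: [3.138, -0.001, -1.476]
ft_force: [-0.5, 0.3, -4.2]
opening: 0.052
finger_force: 40.0
time: 3.85
tool_pos: [0.6667, 0.1058, 0.1401]
orientation: [3.139, -0.001, -1.476]
ft_force: [0.8, -0.2, -3.7]
opening: 0.0517
finger_force: 40.0
time: 4.05
tool_pos: [0.6672, 0.106, 0.1412]
orientation: [3.141, -0.0, -1.476]
ft_force: [-0.3, -0.1, -3.2]
opening: 0.0517
finger_force: 40.0
time: 4.25
tool_pos: [0.6673, 0.106, 0.1416]
orientation: [-3.142, 0.0, -1.476]
ft_force: [-0.6, 0.5, -3.2]
opening: 0.0519
finger_force: 40.0
t4.25 [0.6673 0.106  0.1416] [-180.     0.   -84.6] F [-0.57  0.53 -3.23] M [-0.01 -0.03  0.04] op51.9 ff 39.99791085720062 j [ 0.45  0.42 -0.1  -0.   -1.05 -0.35]
```

```bash
cat >> h.py <<'E'
def relx(p,yawdeg):
    s=manip.observe();R=Ro.from_euler('xyz',s['orientation']);y=np.degrees(s['orientation'][2])
    print('d',np.round(R.inv().apply(np.array(p)-s['tool_pos'])*1000,1),'wz',round(y-yawdeg,1),'or',round((y-yawdeg+180)%360-180,1),'tilt',np.round(np.degrees(s['orientation'][:2]),2),'j6 %.2f'%s['joints'][5])
E
python3 -c "
from h import *
relx([.5293,-.4791,.15],-183)"
```

```text
d [569.4 192.9  -8.4] wz 98.4 or 98.4 tilt [-180.    0.] j6 -0.35
```

```bash
python3 -m crank '[[45,100,34,-8,0,0,17],[45,200,68,-8,0,0,34],[45,569,193,-8,0,0,98],[45,569,193,-8,0,0,98],[45,569,193,-8,0,0,98],[45,569,193,-8,0,0,98],[45,569,193,-8,0,0,98],[45,569,193,-8,0,0,98]]';python3 -c "
from h import *
st();relx([.5293,-.4791,.15],-183)"
```

```text
time: 5.05
tool_pos: [0.5747, -0.285, 0.1489]
orientation: [-3.141, 0.001, -2.682]
ft_force: [1.4, 0.3, -3.5]
opening: 0.0518
finger_force: 40.0
t5.05 [ 0.5747 -0.285   0.1489] [-180.     0.  -153.7] F [ 1.37  0.33 -3.54] M [ 0.04 -0.32  0.06] op51.8 ff 39.989327788352966 j [-0.16  0.36 -0.17  0.   -1.04 -0.95]
d [ 126.8 -153.8   -1.1] wz 29.3 or 29.3 tilt [-1.7997e+02  4.0000e-02] j6 -0.95
```

```bash
python3 -m crank '[[45,127,-154,0,0,0,29],[45,127,-154,0,0,0,29],[45,127,-154,0,0,0,29],[45,127,-154,0,0,0,29],[45,127,-154,0,0,0,29],[45,127,-154,0,0,0,29],[45,127,-154,0,0,0,29],[45,127,-154,0,0,0,29]]';python3 -c "
from h import *
st();relx([.5293,-.4791,.0495],-183)"
```

```text
time: 5.85
tool_pos: [0.5315, -0.4767, 0.1486]
orientation: [3.142, 0.0, 3.103]
ft_force: [-0.6, 0.1, -3.8]
opening: 0.0516
finger_force: 40.0
t5.85 [ 0.5315 -0.4767  0.1486] [180.    0.  177.8] F [-0.59  0.07 -3.83] M [ 0.06 -0.21 -0.02] op51.6 ff 39.99808073043823 j [-0.46  0.47  0.01 -0.   -1.11 -1.15]
d [ 2.2 -2.5 99.1] wz 360.8 or 0.8 tilt [1.8e+02 1.0e-02] j6 -1.15
```

Damp (~3.6 N). Lower and release.

```bash
python3 -m crank '[[45,0,0,40,0,0,1],[45,0,0,80,0,0,1],[45,0,0,99,0,0,1],[45,0,0,99,0,0,1],[45,0,0,99,0,0,1],[45,0,0,99,0,0,1],[45,0,0,99,0,0,1]]';python3 -m crank '[[62,0,0,0,0,0,0],[62,0,0,0,0,0,0],[62,0,0,0,0,0,0],[62,0,0,0,0,0,0],[62,0,0,-40,0,0,0],[62,0,0,-80,0,0,0],[62,0,0,-110,0,0,0],[62,0,0,-110,0,0,0]]';python3 -c "
from h import *
st();relx([.6714,-.1048,.16],-87);snap('top','t2.png');blobs('pics/raw_t2.png')"
```

```text
time: 6.55
tool_pos: [0.5316, -0.4776, 0.0502]
orientation: [-3.141, 0.001, 3.084]
ft_force: [0.1, -0.1, -3.6]
opening: 0.0521
finger_force: 40.0
time: 7.35
tool_pos: [0.5333, -0.4797, 0.1656]
orientation: [-3.137, 0.008, 3.084]
ft_force: [0.1, -0.5, 0.3]
opening: 0.0619
finger_force: 0.0
t7.35 [ 0.5333 -0.4797  0.1656] [-179.7    0.4  176.7] F [ 0.1  -0.5   0.28] M [-0.   -0.24 -0.01] op61.9 ff 0.0 j [-0.46  0.46  0.03  0.   -1.13 -1.17]
d [-116.5  382.2    4.6] wz 263.7 or -96.3 tilt [-179.71    0.44] j6 -1.17
blob c 0.5005 0.6379 size 199 64 yaw 5.7
```

View pics/t2.png

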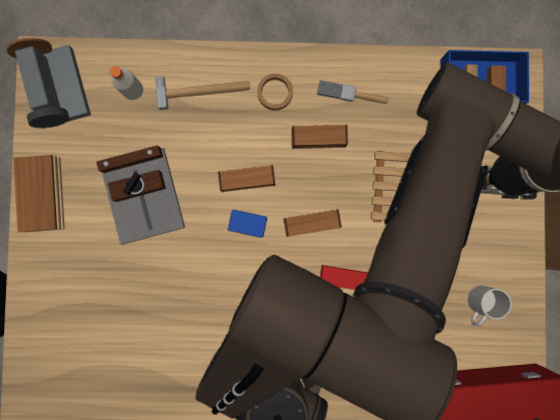

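```bash
python3 -m crank '[[75,-50,160,0,0,0,-40],[87,-117,382,0,0,0,-96],[87,-117,382,0,0,0,-96],[87,-117,382,0,0,0,-96],[87,-117,382,0,0,0,-96],[87,-117,382,0,0,0,-96],[87,-117,382,0,0,0,-96],[87,-117,382,0,0,0,-96]]';python3 -c "
from h import *
im=cv2.imread('pics/raw_t2.png');h=cv2.cvtColor(im,cv2.COLOR_BGR2HSV)
print([h[y-2:y+3,x-2:x+3].reshape(-1,3).mean(0).round() for x,y in((320,132),(247,178),(312,222),(280,180))])
st();relx([.6714,-.1048,.16],-87)"
```

```text
time: 8.2
tool_pos: [0.6698, -0.1011, 0.1584]
orientation: [3.14, -0.001, -1.993]
ft_force: [1.6, -0.4, -0.1]
opening: 0.0871
finger_force: 0.0
[array([ 13., 147., 132.]), array([ 13., 147., 136.]), array([ 13., 147., 131.]), array([ 17.,  97., 168.])]
t8.20 [ 0.6698 -0.1011  0.1584] [ 179.9   -0.  -114.2] F [ 1.61 -0.37 -0.11] M [-0.03 -0.23  0.03] op87.1 ff 0.0 j [ 0.14  0.41 -0.07 -0.   -1.09 -0.56]
d [ 2.7 -3.  -1.6] wz -27.2 or -27.2 tilt [ 1.7993e+02 -3.0000e-02] j6 -0.56
```

```bash
sed -i 's/hsv\[...,2\]<128/hsv[...,2]<160/' h.py; python3 -m crank '[[87,0,0,0,0,0,-27],[87,0,0,0,0,0,-27],[87,0,0,0,0,0,-27],[87,0,0,0,0,0,-27],[87,0,0,0,0,0,-27]]';python3 -c "
from h import *
blobs('pics/raw_t2.png');relx([.6714,-.1048,.02],-87)"
```

```text
time: 8.7
tool_pos: [0.6695, -0.1032, 0.1586]
orientation: [3.14, 0.0, -1.531]
ft_force: [0.6, -0.1, 0.5]
opening: 0.0871
finger_force: 0.0
blob c 0.6728 -0.1042 size 139 52 yaw -88.7
blob c 0.4993 0.6559 size 200 100 yaw 5.5
blob c 0.552 0.0931 size 144 50 yaw -81.9
blob c 0.4338 -0.0881 size 142 49 yaw -79.5
d [  1.7  -2.  138.6] wz -0.7 or -0.7 tilt [179.93   0.  ] j6 -0.09
```

```bash
python3 -m crank '[[87,2,-2,50,0,0,0],[87,2,-2,100,0,0,0],[87,2,-2,130,0,0,0],[87,2,-2,139,0,0,0],[87,2,-2,139,0,0,0],[45,2,-2,139,0,0,0],[45,2,-2,139,0,0,0],[45,2,-2,139,0,0,0]]' 40;python3 -m crank '[[45,0,0,0,0,0,0],[45,0,0,0,0,0,0],[45,0,0,0,0,0,0],[45,0,0,0,0,0,0]]';python3 -c "
from h import *
st()"
python3 -m crank '[[45,0,0,-25,0,0,0],[45,0,0,-60,0,0,0],[45,0,0,-100,0,0,0],[45,0,0,-120,0,0,0],[45,0,0,-120,0,0,0],[45,0,0,-120,0,0,0],[45,0,0,-120,0,0,0]]' >/dev/null
for i in 1 2 3; do python3 -m crank '[[45,0,0,0,0,0,0],[45,0,0,0,0,0,0]]'|grep -E "force|open"; done; python3 -c "
from h import *
st();relx([.5339,-.3912,.15],-183)"
```

```text
time: 9.5
tool_pos: [0.6731, -0.105, 0.0224]
orientation: [-3.138, 0.0, -1.528]
ft_force: [-0.1, 0.5, -0.2]
opening: 0.0689
finger_force: 0.0
time: 9.9
tool_pos: [0.6722, -0.105, 0.0212]
orientation: [-3.141, -0.0, -1.528]
ft_force: [-1.5, 0.2, 5.8]
opening: 0.053
finger_force: 40.0
t9.90 [ 0.6722 -0.105   0.0212] [-180.    -0.   -87.5] F [-1.45  0.21  5.81] M [ 0.39  0.53 -0.05] op53.0 ff 39.99715805053711 j [ 0.13  0.54 -0.2   0.   -0.83 -0.09]
ft_force: [0.2, -0.1, -4.3]
opening: 0.0531
finger_force: 40.0
ft_force: [0.1, 0.4, -3.5]
opening: 0.0528
finger_force: 40.0
ft_force: [0.3, 0.5, -4.4]
opening: 0.0528
finger_force: 40.0
t11.20 [ 0.672  -0.1051  0.1404] [-180.    -0.   -87.6] F [ 0.27  0.52 -4.4 ] M [ 0.06 -0.04  0.04] op52.8 ff 39.9942147731781 j [ 0.13  0.43 -0.09  0.   -1.06 -0.09]
d [280.  150.2  -9.6] wz 95.4 or 95.4 tilt [-179.99   -0.  ] j6 -0.09
```

```bash
python3 -m crank '[[45,50,27,-10,0,0,17],[45,100,54,-10,0,0,34],[45,280,150,-10,0,0,95],[45,280,150,-10,0,0,95],[45,280,150,-10,0,0,95],[45,280,150,-10,0,0,95],[45,280,150,-10,0,0,95],[45,280,150,-10,0,0,95]]' >/dev/null;python3 -m crank '[[45,280,150,0,0,0,0],[45,0,0,0,0,0,0]]' >/dev/null ;python3 -c "
from h import *
st();relx([.5339,-.3912,.15],-183)"
```

```text
t12.20 [ 0.5097 -0.3843  0.1422] [ 178.6   -1.1 -156.7] F [-1.28  1.2  -6.35] M [0.31 0.11 0.03] op52.8 ff 39.9926894903183 j [-0.34  0.38 -0.16 -0.   -1.07 -0.82]
d [-19.3 -15.7  -8.6] wz 26.3 or 26.3 tilt [178.64  -1.14] j6 -0.82
```

```bash
python3 -m crank '[[45,0,0,0,0,0,0],[45,0,0,0,0,0,0],[45,0,0,0,0,0,0]]' ;python3 -c "
from h import *
st();relx([.5339,-.3912,.15],-183)"
```

```text
time: 12.5
tool_pos: [0.5341, -0.3912, 0.1505]
orientation: [-3.142, 0.0, -2.728]
ft_force: [-0.2, 0.5, -3.8]
opening: 0.053
finger_force: 40.0
t12.50 [ 0.5341 -0.3912  0.1505] [-180.     0.  -156.3] F [-0.23  0.49 -3.83] M [ 0.08 -0.16 -0.04] op53.0 ff 39.99447762966156 j [-0.34  0.39 -0.12 -0.   -1.06 -0.82]
d [0.2 0.  0.5] wz 26.7 or 26.7 tilt [-1.8e+02  1.0e-02] j6 -0.82
```

```bash
python3 -m crank '[[45,0,0,0,0,0,27],[45,0,0,0,0,0,27],[45,0,0,0,0,0,27],[45,0,0,0,0,0,27],[45,0,0,40,0,0,27],[45,0,0,80,0,0,27],[45,0,0,101,0,0,27],[45,0,0,101,0,0,27]]';python3 -m crank '[[45,0,0,0,0,0,0],[45,0,0,0,0,0,0],[45,0,0,0,0,0,0]]';python3 -c "
from h import *
st()";
python3 -m crank '[[62,0,0,0,0,0,0],[62,0,0,0,0,0,0],[62,0,0,0,0,0,0],[62,0,0,0,0,0,0],[62,0,0,-40,0,0,0],[62,0,0,-80,0,0,0],[62,0,0,-110,0,0,0],[62,0,0,-110,0,0,0]]';python3 -c "
from h import *
snap('top','t3.png');blobs('pics/raw_t3.png');relx([.5520,.092,.16],-82)"
```

```text
time: 13.3
tool_pos: [0.5329, -0.3908, 0.0472]
orientation: [3.141, -0.003, 3.088]
ft_force: [0.5, 0.4, -3.6]
opening: 0.0529
finger_force: 40.0
time: 13.6
tool_pos: [0.5345, -0.3915, 0.0504]
orientation: [-3.141, 0.002, 3.084]
ft_force: [0.3, -0.2, -4.1]
opening: 0.053
finger_force: 40.0
t13.60 [ 0.5345 -0.3915  0.0504] [-1.800e+02  1.000e-01  1.767e+02] F [ 0.33 -0.23 -4.12] M [-0.   -0.15  0.02] op53.0 ff 39.994304180145264 j [-0.34  0.49 -0.22  0.   -0.86 -1.29]
time: 14.4
tool_pos: [0.5365, -0.3927, 0.1652]
orientation: [-3.138, 0.008, 3.085]
ft_force: [1.0, -0.5, 0.2]
opening: 0.0621
finger_force: 0.0
blob c 0.4993 0.6559 size 199 100 yaw 5.5
blob c 0.5522 0.0931 size 145 51 yaw -81.9
blob c 0.4338 -0.0881 size 142 49 yaw -79.5
d [ 11.3 484.    1.4] wz 258.7 or -101.3 tilt [-179.9     0.28] j6 -1.29
```

```bash
python3 -m crank '[[75,2,100,0,0,0,-20],[87,4,200,0,0,0,-40],[87,8,330,0,0,0,-70],[87,11,484,0,0,0,-101],[87,11,484,0,0,0,-101],[87,11,484,0,0,0,-101],[87,11,484,0,0,0,-101],[87,11,484,0,0,0,-101]]' >/dev/null; python3 -m crank '[[87,0,0,0,0,0,0],[87,0,0,0,0,0,0]]' >/dev/null;python3 -c "
from h import *
st();relx([.5513,.092,.02],-82)"
```

```text
t15.45 [0.5475 0.0098 0.1584] [ 1.799e+02 -1.000e-01 -1.144e+02] F [-0.43 -0.24  0.56] M [ 0.05 -0.04 -0.02] op87.2 ff 0.0 j [ 0.38  0.21 -0.36 -0.   -1.   -0.8 ]
d [-76.6  30.3 138.4] wz -32.4 or -32.4 tilt [ 1.7993e+02 -6.0000e-02] j6 -0.80
```

```bash
python3 -m crank '[[87,-40,15,0,0,0,-16],[87,-77,30,0,0,0,-32],[87,-77,30,0,0,0,-32],[87,-77,30,0,0,0,-32],[87,-77,30,0,0,0,-32],[87,-77,30,0,0,0,-32]]' >/dev/null;python3 -c "
from h import *
st();relx([.5513,.092,.02],-82)"
```

```text
t16.05 [0.5526 0.0898 0.1589] [179.9  -0.  -82.9] F [-0.91 -0.44  0.7 ] M [ 0.08 -0.04 -0.  ] op87.3 ff 0.0 j [ 0.51  0.23 -0.34 -0.   -1.01 -0.39]
d [ -2.4   0.9 138.9] wz -0.9 or -0.9 tilt [ 1.7995e+02 -2.0000e-02] j6 -0.39
```

```bash
python3 -m crank '[[87,-2,1,50,0,0,-1],[87,-2,1,100,0,0,-1],[87,-2,1,130,0,0,-1],[87,-2,1,139,0,0,-1],[87,-2,1,139,0,0,-1],[45,-2,1,139,0,0,-1],[45,-2,1,139,0,0,-1],[45,-2,1,139,0,0,-1]]' 40 >/dev/null;python3 -m crank '[[45,0,0,0,0,0,0],[45,0,0,0,0,0,0],[45,0,0,0,0,0,0],[45,0,0,0,0,0,0]]';python3 -c "
from h import *
st()"
python3 -m crank '[[45,0,0,-25,0,0,0],[45,0,0,-60,0,0,0],[45,0,0,-100,0,0,0],[45,0,0,-120,0,0,0],[45,0,0,-120,0,0,0],[45,0,0,-120,0,0,0],[45,0,0,-120,0,0,0]]' >/dev/null
for i in 1 2 3; do python3 -m crank '[[45,0,0,0,0,0,0],[45,0,0,0,0,0,0]]'|grep -E "force|open"; done; python3 -c "
from h import *
st();relx([.5385,-.3033,.15],-183)"
```

```text
time: 17.25
tool_pos: [0.5518, 0.0931, 0.021]
orientation: [-3.141, 0.0, -1.423]
ft_force: [-1.7, 0.3, 5.5]
opening: 0.0506
finger_force: 40.0
t17.25 [0.5518 0.0931 0.021 ] [-180.     0.   -81.5] F [-1.73  0.25  5.47] M [ 0.18  0.57 -0.02] op50.6 ff 39.97694492340088 j [ 0.52  0.39 -0.49  0.   -0.69 -0.37]
ft_force: [-0.7, 0.2, -3.7]
opening: 0.0508
finger_force: 40.0
ft_force: [-0.5, 0.4, -4.0]
opening: 0.0508
finger_force: 40.0
ft_force: [-0.1, -0.4, -3.7]
opening: 0.0506
finger_force: 40.0
t18.55 [0.5516 0.0929 0.1404] [-180.     0.   -81.6] F [-0.1  -0.4  -3.71] M [ 0.05 -0.    0.05] op50.6 ff 39.96981739997864 j [ 0.52  0.24 -0.36  0.   -0.96 -0.37]
d [390.   71.1  -9.6] wz 101.4 or 101.4 tilt [-180.    0.] j6 -0.37
```

Damp too, so the last one is dry. Third slot.

```bash
python3 -m crank '[[45,60,11,-10,0,0,17],[45,120,22,-10,0,0,34],[45,390,71,-10,0,0,101],[45,390,71,-10,0,0,101],[45,390,71,-10,0,0,101],[45,390,71,-10,0,0,101],[45,390,71,-10,0,0,101],[45,390,71,-10,0,0,101]]' >/dev/null;python3 -m crank '[[45,0,0,0,0,0,0],[45,0,0,0,0,0,0]]' >/dev/null ;python3 -c "
from h import *
st();relx([.5385,-.3033,.0485],-183)"
```

```text
t19.55 [ 0.5379 -0.3046  0.1499] [ 180.    -0.  -150.4] F [ 0.07  0.93 -3.87] M [ 0.15 -0.12 -0.02] op50.8 ff 39.96996223926544 j [-0.2   0.32 -0.22 -0.   -1.02 -0.85]
d [ -1.2   0.8 101.4] wz 32.6 or 32.6 tilt [ 1.7996e+02 -3.0000e-02] j6 -0.85
```

```bash
python3 -m crank '[[45,0,0,0,0,0,32],[45,0,0,0,0,0,32],[45,0,0,0,0,0,32],[45,0,0,0,0,0,32],[45,0,0,30,0,0,32],[45,0,0,60,0,0,32],[45,0,0,90,0,0,32],[45,0,0,101,0,0,32]]';python3 -m crank '[[45,0,0,0,0,0,0],[45,0,0,0,0,0,0],[45,0,0,0,0,0,0]]';
python3 -m crank '[[60,0,0,0,0,0,0],[60,0,0,0,0,0,0],[60,0,0,0,0,0,0],[60,0,0,0,0,0,0],[60,0,0,-40,0,0,0],[60,0,0,-80,0,0,0],[60,0,0,-110,0,0,0],[60,0,0,-110,0,0,0]]';python3 -c "
from h import *
st();snap('top','t4.png');blobs('pics/raw_t4.png');relx([.4330,-.0884,.16],-80)"
```

```text
time: 20.35
tool_pos: [0.5369, -0.3013, 0.0467]
orientation: [3.14, -0.004, 3.103]
ft_force: [-9.4, 16.6, 44.7]
opening: 0.0506
finger_force: 40.0
time: 20.65
tool_pos: [0.5396, -0.3032, 0.0506]
orientation: [-3.141, 0.002, 3.102]
ft_force: [-0.2, 0.1, -3.7]
opening: 0.0504
finger_force: 40.0
time: 21.45
tool_pos: [0.5412, -0.3044, 0.1648]
orientation: [-3.139, 0.008, 3.102]
ft_force: [0.1, -0.6, 0.5]
opening: 0.0602
finger_force: 0.0
t21.45 [ 0.5412 -0.3044  0.1648] [-179.8    0.5  177.7] F [ 0.1  -0.61  0.49] M [ 0.04 -0.2   0.01] op60.2 ff 0.0 j [-0.2   0.31 -0.21  0.   -1.05 -1.41]
blob c 0.4993 0.6559 size 199 100 yaw 5.4
blob c 0.5061 -0.4846 size 88 52 yaw -3.5
d [115.6 210.9   1.3] wz 257.7 or -102.3 tilt [-179.93    0.29] j6 -1.41
```

```bash
python3 -m crank '[[60,0,100,-20,0,0,-20],[50,0,200,-20,0,0,-40],[40,0,300,-20,0,0,-60],[40,0,400,-20,0,0,-80],[40,0,400,-20,0,0,-80],[40,0,400,-20,0,0,-80],[40,0,400,-20,0,0,-80],[40,0,400,-20,0,0,-80]]' >/dev/null; python3 -m crank '[[40,0,0,0,0,0,-8],[40,0,0,0,0,0,-16],[40,0,0,0,0,0,-24],[40,0,0,0,0,0,-24]]' >/dev/null ;python3 -c "
from h import *
st();relx([.5245,.3833,.18],-31);blobs()"
```

```text
t22.70 [0.5541 0.0952 0.1782] [179.9  -0.  -89.4] F [ 0.23 -0.43 -0.38] M [ 0.08 -0.04  0.03] op40.1 ff 0.0 j [ 0.52  0.21 -0.31 -0.   -1.05 -0.51]
d [-288.4   26.6   -2. ] wz -58.4 or -58.4 tilt [ 1.799e+02 -4.000e-02] j6 -0.51
blob c 0.4992 0.6559 size 199 100 yaw 5.5
blob c 0.5422 -0.3081 size 143 52 yaw -2.1
blob c 0.5385 -0.3989 size 143 54 yaw -3.1
blob c 0.5335 -0.4863 size 143 53 yaw -3.5
blob c 0.4338 -0.0883 size 142 49 yaw -79.5
```

```bash
python3 -m crank '[[40,-50,5,0,0,0,-9],[40,-100,10,0,0,0,-18],[40,-150,14,0,0,0,-27],[40,-200,18,0,0,0,-36],[40,-250,22,0,0,0,-45],[40,-288,27,0,0,0,-58],[40,-288,27,0,0,0,-58],[40,-288,27,0,0,0,-58]]' >/dev/null; python3 -m crank '[[40,0,0,0,0,0,0],[40,0,0,0,0,0,0]]' >/dev/null ;python3 -c "
from h import *
st();relx([.5245,.3833,.08],-31);c=manip.calibration('wrist');snap('wrist','w1.png');np.save('w1.npy',c,allow_pickle=True)
K=np.array(c['camera_matrix']);Ti=np.linalg.inv(c['T'])
for p in ([.5245,.3833,.099],):
  q=K@(Ti@np.r_[p,1])[:3];print(q[:2]/q[2])"
```

```text
t23.75 [0.5256 0.382  0.1793] [180.    0.  -31.9] F [-0.21 -0.33  0.38] M [-0.   -0.11 -0.02] op40.0 ff 0.0 j [ 0.93  0.35 -0.11  0.   -1.11  0.09]
d [-1.7 -0.6 99.3] wz -0.9 or -0.9 tilt [179.98   0.  ] j6 0.09
[281.71154211 223.19419339]
```

View pics/w1.png

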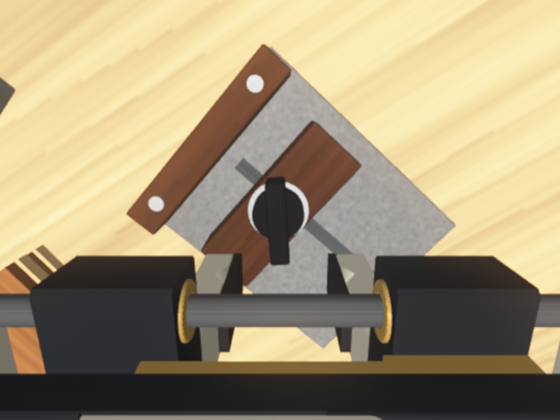

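```bash
python3 -c "
from h import *
c=np.load('w1.npy',allow_pickle=True).item()
f=lambda q,z:px2w('wrist',np.array(q,float),z,c)[:,:2]
w=f([(275,178),(280,265)],.099);print('knob',w,w.mean(0),np.degrees(np.arctan2(*(w[1]-w[0])[::-1])))
F=f([(265,43),(291,72),(153,234),(127,212)],.058);print('fence',F.round(4).tolist(),F.mean(0))
d=F[2]-F[1];print(np.degrees(np.arctan2(d[1],d[0]))-90)
B=f([(455,222),(325,348)],.018);print(B.round(4).tolist());d=B[1]-B[0];print(np.degrees(np.arctan2(d[1],d[0]))-90,B.mean(0))
"
```

```text
knob [[0.55357743 0.37039442]
 [0.49861912 0.4008929 ]] [0.52609827 0.38564366] 150.97241547634653
fence [[0.6326, 0.3301], [0.6066, 0.3245], [0.5607, 0.4844], [0.5865, 0.4906]] [0.59660212 0.40740925]
16.019940736227994
[[0.4193, 0.2617], [0.365, 0.4313]]
17.744449176701607 [0.39212119 0.34651922]
```

```bash
python3 -c "
from h import *
relx([.5256,.3845,.0795],-29.3)"; python3 -m crank '[[40,-1,-2,50,0,0,-3],[40,-1,-2,80,0,0,-3],[40,-1,-2,98,0,0,-3],[40,-1,-2,100,0,0,-3],[40,-1,-2,100,0,0,-3],[5,-1,-2,100,0,0,-3],[5,-1,-2,100,0,0,-3],[5,-1,-2,100,0,0,-3]]' 30;python3 -m crank '[[5,0,0,0,0,0,0],[5,0,0,0,0,0,0],[5,0,0,0,0,0,0]]';python3 -c "
from h import *
st()"
```

```text
d [ -1.4  -2.1 100. ] wz -2.5 or -2.5 tilt [-180.    0.] j6 0.09
time: 24.6
tool_pos: [0.526, 0.3856, 0.0806]
orientation: [-3.14, -0.0, -0.499]
ft_force: [0.4, -0.2, 0.1]
opening: 0.0213
finger_force: 0.0
time: 24.9
tool_pos: [0.5268, 0.3872, 0.0804]
orientation: [-3.137, -0.001, -0.498]
ft_force: [3.4, 4.4, -1.1]
opening: 0.0137
finger_force: 30.0
t24.90 [0.5268 0.3872 0.0804] [-1.797e+02 -1.000e-01 -2.850e+01] F [ 3.37  4.37 -1.1 ] M [ 1.56 -0.81 -0.04] op13.7 ff 29.999717473983765 j [ 0.93  0.44 -0.22  0.   -0.91  0.14]
```

```bash
python3 -m crank '[[5,0,-3,0,0,0,0],[5,0,-3,0,0,0,0],[5,0,-3,0,0,0,-8],[5,0,-3,0,0,0,-16],[5,0,-3,0,0,0,-24],[5,0,-3,0,0,0,-32],[5,0,-3,0,0,0,-40],[5,0,-3,0,0,0,-48]]';python3 -m crank '[[5,0,0,0,0,0,-8],[5,0,0,0,0,0,-16],[5,0,0,0,0,0,-24],[5,0,0,0,0,0,-32],[5,0,0,0,0,0,-40],[5,0,0,0,0,0,-43],[5,0,0,0,0,0,-43],[5,0,0,0,0,0,-43]]';python3 -c "
from h import *
st();R=Ro.from_euler('xyz',manip.observe()['orientation']);print(R.inv().apply(np.array([-np.cos(.28),-np.sin(.28),0])*100))"
```

```text
time: 25.7
tool_pos: [0.5272, 0.3891, 0.0803]
orientation: [-3.14, -0.002, 0.345]
ft_force: [-2.5, 3.7, 3.6]
opening: 0.0137
finger_force: 30.0
time: 26.5
tool_pos: [0.527, 0.3906, 0.0803]
orientation: [-3.141, -0.004, 1.091]
ft_force: [-3.4, 8.3, 1.9]
opening: 0.0138
finger_force: 30.0
t26.50 [0.527  0.3906 0.0803] [-180.    -0.2   62.5] F [-3.4   8.33  1.9 ] M [2.82 1.37 0.1 ] op13.8 ff 30.0054869055748 j [ 0.93  0.45 -0.21 -0.   -0.91  1.73]
[-68.88776535 -72.48732323  -0.2524992 ]
```

```bash
python3 -m crank '[[5,-10,-10,0,0,0,0],[5,-20,-21,0,0,0,0],[5,-30,-31,0,0,0,0],[5,-40,-42,0,0,0,0],[5,-50,-53,0,0,0,0],[5,-58,-61,0,0,0,0],[5,-58,-61,0,0,0,0],[5,-58,-61,0,0,0,0]]';python3 -c "
from h import *
st()"
```

```text
time: 27.3
tool_pos: [0.4459, 0.3668, 0.0803]
orientation: [-3.141, -0.004, 1.091]
ft_force: [-3.5, 6.0, 1.0]
opening: 0.0139
finger_force: 30.0
t27.30 [0.4459 0.3668 0.0803] [-180.    -0.2   62.5] F [-3.45  5.99  1.01] M [2.21 1.19 0.12] op13.9 ff 30.00426560640335 j [ 1.03  0.33 -0.39 -0.   -0.84  1.64]
```

```bash
python3 -m crank '[[40,0,0,0,0,0,0],[40,0,0,0,0,0,0],[40,0,0,0,0,0,0],[40,0,0,-30,0,0,0],[40,0,0,-70,0,0,0],[50,0,0,-100,0,0,0],[60,0,0,-100,0,0,0],[80,0,0,-100,0,0,0]]';python3 -c "
from h import *
st();relx([.4332,-.0883,.18],-80);blobs()"
```

```text
time: 28.1
tool_pos: [0.4463, 0.3645, 0.1799]
orientation: [-3.141, -0.001, 1.089]
ft_force: [-0.1, 0.5, -0.3]
opening: 0.0582
finger_force: 0.0
t28.10 [0.4463 0.3645 0.1799] [-1.80e+02 -1.00e-01  6.24e+01] F [-0.09  0.5  -0.32] M [-0.13 -0.   -0.02] op58.2 ff 0.0 j [ 1.02  0.23 -0.28 -0.   -1.06  1.64]
d [-407.4  198.1   -0.7] wz 142.4 or 142.4 tilt [-1.7999e+02 -8.0000e-02] j6 1.64
blob c 0.5421 -0.3089 size 142 52 yaw -2.7
blob c 0.5382 -0.3993 size 141 54 yaw -3.6
blob c 0.5329 -0.4868 size 141 52 yaw -3.8
blob c 0.4336 -0.0881 size 139 49 yaw -80.0
```

```bash
python3 -m crank '[[87,-50,24,0,0,0,17],[87,-100,48,0,0,0,34],[87,-150,72,0,0,0,51],[87,-200,97,0,0,0,68],[87,-250,122,0,0,0,85],[87,-300,146,0,0,0,102],[87,-407,198,0,0,0,120],[87,-407,198,0,0,0,120]]' >/dev/null; python3 -c "
from h import *
st();relx([.4332,-.0883,.18],-80)"
```

```text
t28.95 [ 0.4336 -0.0373  0.1784] [ 1.8e+02  1.0e-01 -6.6e+00] F [1.45 0.74 0.78] M [-0.07 -0.22 -0.04] op86.7 ff 0.0 j [ 0.37 -0.   -0.56 -0.   -1.02  1.08]
d [ 5.5 50.7 -1.6] wz 73.4 or 73.4 tilt [1.7996e+02 1.0000e-01] j6 1.08
```

```bash
python3 -m crank '[[87,5,51,0,0,0,73],[87,5,51,0,0,0,73],[87,5,51,0,0,0,73],[87,5,51,0,0,0,73],[87,5,51,0,0,0,73],[87,5,51,0,0,0,73],[87,5,51,0,0,0,73],[87,5,51,0,0,0,73]]' >/dev/null; python3 -m crank '[[87,0,0,0,0,0,-1],[87,0,0,0,0,0,-1]]' >/dev/null; python3 -c "
from h import *
st();relx([.4332,-.0883,.02],-80)"
```

```text
t29.95 [ 0.4337 -0.0866  0.1785] [179.9   0.  -73.7] F [-0.6   0.56  0.29] M [ 0.07 -0.02 -0.04] op87.1 ff 0.0 j [ 0.25  0.01 -0.55 -0.   -1.02  0.03]
d [  1.5   0.7 158.5] wz 6.3 or 6.3 tilt [1.7989e+02 1.0000e-02] j6 0.03
```

```bash
python3 -m crank '[[87,1,0,40,0,0,6],[87,1,0,80,0,0,6],[87,1,0,120,0,0,6],[87,1,0,145,0,0,6],[87,1,0,156,0,0,6],[87,1,0,156,0,0,6],[45,1,0,156,0,0,6],[45,1,0,156,0,0,6]]' 40 >/dev/null;python3 -m crank '[[45,0,0,0,0,0,0],[45,0,0,0,0,0,0],[45,0,0,0,0,0,0],[45,0,0,0,0,0,0],[45,0,0,0,0,0,0]]';python3 -c "
from h import *
st()"
python3 -m crank '[[45,0,0,-25,0,0,0],[45,0,0,-60,0,0,0],[45,0,0,-100,0,0,0],[45,0,0,-140,0,0,0],[45,0,0,-150,0,0,0],[45,0,0,-150,0,0,0],[45,0,0,-150,0,0,0]]' >/dev/null
for i in 1 2 3; do python3 -m crank '[[45,0,0,0,0,0,0],[45,0,0,0,0,0,0]]'|grep -E "force|open"; done; python3 -c "
from h import *
st()"
```

```text
time: 31.25
tool_pos: [0.4345, -0.0874, 0.0237]
orientation: [-3.142, -0.0, -1.397]
ft_force: [-2.1, 0.6, 7.4]
opening: 0.0497
finger_force: 40.0
t31.25 [ 0.4345 -0.0874  0.0237] [-180.   -0.  -80.] F [-2.09  0.59  7.38] M [0.36 0.87 0.07] op49.7 ff 39.986191391944885 j [ 0.25  0.23 -0.74  0.   -0.6  -0.08]
ft_force: [-0.0, -0.4, -2.1]
opening: 0.0497
finger_force: 40.0
ft_force: [0.3, -0.4, -1.8]
opening: 0.0498
finger_force: 40.0
ft_force: [1.1, 1.0, -2.1]
opening: 0.0495
finger_force: 40.0
t32.55 [ 0.4345 -0.0874  0.1733] [180.   -0.  -80.1] F [ 1.05  1.03 -2.09] M [ 0.1  -0.09  0.  ] op49.5 ff 39.97970223426819 j [ 0.25  0.01 -0.55  0.   -1.   -0.08]
```

```bash
python3 -c "
from h import *
relx([.527,.390,.16],-73.6)"; python3 -m crank '[[45,-50,6,0,0,0,-1],[45,-100,12,0,0,0,-2],[45,-150,20,0,0,0,-3],[45,-200,40,0,0,0,-4],[45,-250,60,0,0,0,-5],[45,-300,80,0,0,0,-6],[45,-300,80,0,0,0,-6],[45,-300,80,0,0,0,-6]]' >/dev/null; python3 -c "
from h import *
st();relx([.527,.390,.16],-73.6)"
```

```text
d [-454.3 -173.4   13.2] wz -6.5 or -6.5 tilt [179.99  -0.  ] j6 -0.08
t33.35 [0.303  0.1963 0.1738] [-1.799e+02  1.000e-01 -7.380e+01] F [ 0.46  0.1  -2.42] M [ 0.05 -0.07 -0.01] op49.9 ff 39.980111718177795 j [ 1.13 -0.15 -0.7   0.   -1.02 -0.85]
d [-123.4 -269.1   14.1] wz -0.2 or -0.2 tilt [-1.7995e+02  6.0000e-02] j6 -0.85
```

```bash
python3 -m crank '[[45,-20,-40,0,0,0,0],[45,-40,-90,0,0,0,0],[45,-62,-135,0,0,0,0],[45,-85,-180,0,0,0,0],[45,-105,-225,0,0,0,0],[45,-123,-269,10,0,0,0],[45,-123,-269,14,0,0,0],[45,-123,-269,14,0,0,0]]' >/dev/null; python3 -m crank '[[45,0,0,0,0,0,0],[45,0,0,0,0,0,0]]' >/dev/null;python3 -c "
from h import *
st();relx([.527,.390,.044],-73.6);snap('top','t5.png',(80,120,220,240),5)"
```

```text
t34.35 [0.5287 0.3855 0.1604] [-180.     0.   -74.1] F [-0.58  0.86 -1.73] M [ 0.09  0.02 -0.  ] op50.0 ff 39.97961640357971 j [ 0.93  0.37 -0.13  0.   -1.07 -0.65]
d [ -4.7   0.5 116.4] wz -0.5 or -0.5 tilt [-1.7995e+02  3.0000e-02] j6 -0.65
```

View pics/t5.png

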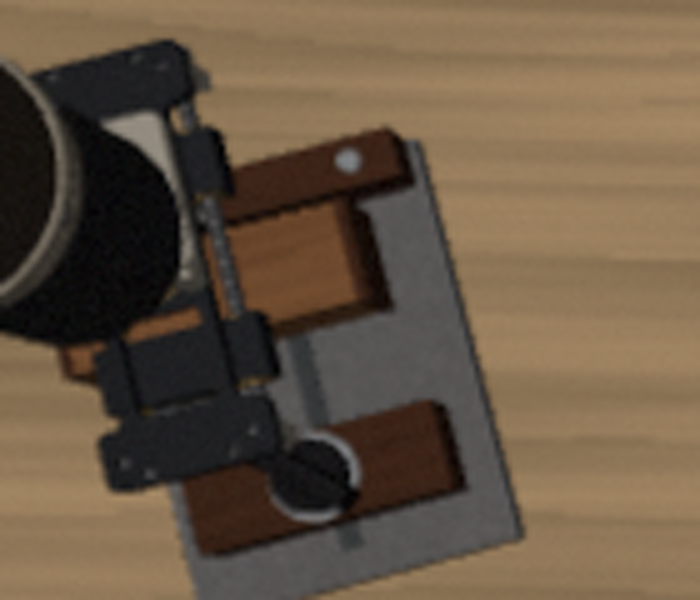

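```bash
python3 -m crank '[[45,-4,1,30,0,0,0],[45,-4,1,60,0,0,0],[45,-4,1,85,0,0,0],[45,-4,1,100,0,0,0],[45,-4,1,108,0,0,0],[45,-4,1,113,0,0,0],[45,-4,1,116,0,0,0],[45,-4,1,117,0,0,0]]'; python3 -m crank '[[45,0,0,0,0,0,0],[45,0,0,0,0,0,0]]'
```

```text
time: 35.2
tool_pos: [0.5272, 0.3904, 0.0431]
orientation: [-3.141, 0.001, -1.293]
ft_force: [-0.4, 1.1, -1.7]
opening: 0.0501
finger_force: 40.0
time: 35.4
tool_pos: [0.5271, 0.3903, 0.043]
orientation: [-3.141, 0.001, -1.293]
ft_force: [-0.0, -1.3, -0.9]
opening: 0.0494
finger_force: 40.0
```

```bash
python3 -m crank '[[60,0,0,1,0,0,0],[60,0,0,1,0,0,0],[60,0,0,1,0,0,0],[60,0,0,1,0,0,0],[60,0,0,-25,0,0,0],[60,0,0,-60,0,0,0],[60,0,0,-100,0,0,0],[60,0,0,-135,0,0,0]]'; python3 -m crank '[[60,120,0,0,0,0,0],[40,120,0,0,0,0,0],[40,120,0,0,0,0,0],[40,120,0,0,0,0,0],[40,120,0,0,0,0,0]]'>/dev/null; python3 -c "
from h import *
st();relx([.4463,.367,.18],62.5);snap('wrist','w2.png')"
```

```text
time: 36.2
tool_pos: [0.527, 0.3901, 0.1795]
orientation: [-3.141, 0.0, -1.292]
ft_force: [0.6, -0.1, -0.1]
opening: 0.0601
finger_force: 0.0
t36.70 [0.56   0.2744 0.1776] [-180.     0.   -74.1] F [-0.29  0.78 -0.31] M [ 0.08 -0.04 -0.05] op40.7 ff 0.0 j [ 0.77  0.31 -0.18 -0.   -1.09 -0.49]
d [-120.2   84.1   -2.5] wz -136.6 or -136.6 tilt [-1.7998e+02  1.0000e-02] j6 -0.49
```

View pics/w2.png

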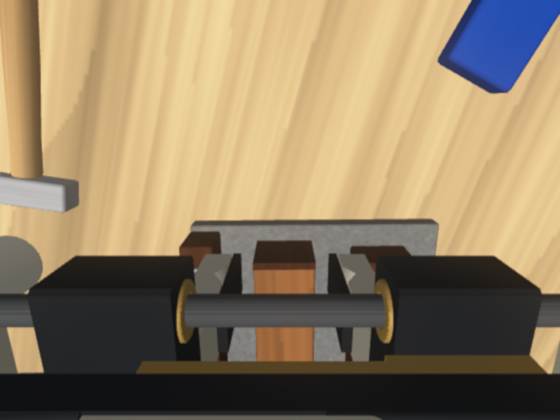

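```bash
python3 -m crank '[[40,-30,20,0,0,0,-17],[40,-60,40,0,0,0,-34],[40,-120,84,0,0,0,-51],[40,-120,84,0,0,0,-68],[40,-120,84,0,0,0,-70],[40,-120,84,0,0,0,-70],[40,-120,84,0,0,0,-70],[40,-120,84,0,0,0,-70]]' >/dev/null; python3 -m crank '[[40,0,0,0,0,0,-66],[40,0,0,0,0,0,-66],[40,0,0,0,0,0,-66],[40,0,0,0,0,0,-66],[40,0,0,0,0,0,-66],[40,0,0,0,0,0,-66],[40,0,0,0,0,0,-66],[40,0,0,0,0,0,-66]]' >/dev/null; python3 -c "
from h import *
st();relx([.4455,.3665,.0795],62.5)"
```

```text
t38.35 [0.4454 0.3682 0.1772] [-180.     0.    61.1] F [ 0.58 -0.07 -0.91] M [-0.08 -0.03 -0.03] op40.1 ff 0.0 j [ 1.03  0.24 -0.28 -0.   -1.06  1.61]
d [-1.5  0.9 97.7] wz -1.4 or -1.4 tilt [-1.8e+02  1.0e-02] j6 1.61
```

```bash
python3 -m crank '[[40,-1,1,40,0,0,-1],[40,-1,1,75,0,0,-1],[40,-1,1,92,0,0,-1],[40,-1,1,98,0,0,-1],[40,-1,1,98,0,0,-1],[5,-1,1,98,0,0,-1],[5,-1,1,98,0,0,-1],[5,-1,1,98,0,0,-1]]' 30 >/dev/null; python3 -m crank '[[5,0,0,0,0,0,0],[5,0,0,0,0,0,0],[5,0,0,0,0,0,0]]';python3 -c "
from h import *
st();R=Ro.from_euler('xyz',manip.observe()['orientation']);a=np.radians(16.3);print(R.inv().apply(np.array([np.cos(a),np.sin(a),0])*10))"
```

```text
time: 39.45
tool_pos: [0.4468, 0.3666, 0.0802]
orientation: [3.141, -0.002, 1.077]
ft_force: [-1.3, 3.8, 4.9]
opening: 0.0137
finger_force: 29.9
t39.45 [0.4468 0.3666 0.0802] [ 1.80e+02 -1.00e-01  6.17e+01] F [-1.35  3.8   4.87] M [1.14 0.91 0.08] op13.7 ff 29.904118180274963 j [ 1.03  0.34 -0.39 -0.   -0.84  1.62]
[7.01969395 7.12205331 0.01592278]
```

```bash
python3 -m crank '[[5,7,7,0,0,0,0],[5,14,14,0,0,0,0],[5,21,21,0,0,0,0],[5,28,28,0,0,0,0],[5,33,33,0,0,0,0],[5,38,38,0,0,0,0],[5,42,43,0,0,0,0],[5,42,43,0,0,0,0]]'; python3 -m crank '[[5,1.4,1.4,0,0,0,0],[5,2.8,2.8,0,0,0,0],[5,4.2,4.2,0,0,0,0],[5,5.0,5.0,0,0,0,0],[5,5.0,5.0,0,0,0,0]]'
```

```text
time: 40.25
tool_pos: [0.5059, 0.3839, 0.0802]
orientation: [3.141, -0.003, 1.077]
ft_force: [-0.2, 5.2, 3.3]
opening: 0.0139
finger_force: 29.9
time: 40.75
tool_pos: [0.5118, 0.3856, 0.0802]
orientation: [3.141, -0.003, 1.077]
ft_force: [-3.6, 5.9, 5.9]
opening: 0.0136
finger_force: 29.9
```

```bash
for i in 1 2 3 4; do python3 -m crank '[[5,0.7,0.7,0,0,0,0],[5,1.4,1.4,0,0,0,0],[5,1.4,1.4,0,0,0,0]]'|grep -E "pos|ft"; done
```

```text
tool_pos: [0.5129, 0.3858, 0.0802]
ft_force: [-6.2, 4.2, 7.0]
tool_pos: [0.513, 0.3859, 0.0801]
ft_force: [-14.4, 3.9, 13.2]
tool_pos: [0.5132, 0.3859, 0.0801]
ft_force: [-23.0, 4.3, 20.1]
tool_pos: [0.5134, 0.3859, 0.08]
ft_force: [-30.0, 3.3, 24.2]
```

```bash
python3 -m crank '[[5,-1.6,-1.6,0,0,0,0],[5,-1.6,-1.6,0,0,0,0],[5,-1.6,-1.6,0,0,0,8],[5,-1.6,-1.6,0,0,0,16],[5,-1.6,-1.6,0,0,0,24],[5,-1.6,-1.6,0,0,0,32],[5,-1.6,-1.6,0,0,0,40],[5,-1.6,-1.6,0,0,0,48]]'; python3 -m crank '[[5,0,0,0,0,0,8],[5,0,0,0,0,0,16],[5,0,0,0,0,0,24],[5,0,0,0,0,0,32],[5,0,0,0,0,0,38],[5,0,0,0,0,0,42],[5,0,0,0,0,0,42],[5,0,0,0,0,0,42]]' 45; python3 -c "
from h import *
st()"
```

```text
time: 42.75
tool_pos: [0.5139, 0.385, 0.0801]
orientation: [3.141, 0.004, 0.233]
ft_force: [-16.5, -0.2, 17.1]
opening: 0.0141
finger_force: 30.0
time: 43.55
tool_pos: [0.5138, 0.384, 0.0802]
orientation: [3.137, 0.002, -0.495]
ft_force: [-18.2, -3.0, 19.2]
opening: 0.0137
finger_force: 45.0
t43.55 [0.5138 0.384  0.0802] [ 1.797e+02  1.000e-01 -2.840e+01] F [-18.25  -3.02  19.24] M [-0.95  6.39 -0.1 ] op13.7 ff 44.99157965183258 j [ 0.94  0.43 -0.24 -0.   -0.91  0.13]
```

```bash
for i in 1 2 3; do python3 -m crank '[[5,0,0,0,0,0,3],[5,0,0,0,0,0,3],[5,0,0,0,0,0,3]]' >/dev/null; python3 -c "
from h import *
s=manip.observe();print(np.degrees(s['orientation'][2]),s['wrist_torque'],s['ft_force'],s['joint_efforts'][5])"; done
```

```text
-31.335108061327283 [-1.02061827  6.4614769  -0.02468947] [-17.33102732  -2.50097242  19.83902745] -0.07373505039140582
-34.338927091606585 [-1.06191662  6.57153206  0.0290054 ] [-17.97843817  -3.14461544  19.00363044] -0.0795070524327457
-37.26984670355863 [-1.1103694   6.51884387  0.64471655] [-17.60205763  -2.84266449  18.23478569] -0.692989882081747
```

```bash
python3 -m crank '[[40,0,0,0,0,0,0],[40,0,0,0,0,0,0],[40,0,0,0,0,0,0],[40,0,0,-30,0,0,0],[40,0,0,-70,0,0,0],[40,0,0,-120,0,0,0],[40,0,0,-120,0,0,0]]';python3 -m crank '[[40,0,50,0,0,0,0],[40,0,100,0,0,0,0],[40,0,160,0,0,0,0],[40,0,210,0,0,0,0],[40,0,250,0,0,0,0],[40,0,250,0,0,0,0]]'; python3 -c "
from h import *
snap('top','t6.png',(80,120,220,240),5);blobs('pics/raw_t6.png')"
```

```text
time: 45.15
tool_pos: [0.5198, 0.3881, 0.207]
orientation: [-3.13, -0.003, -0.651]
ft_force: [0.3, 1.4, -0.1]
opening: 0.0402
finger_force: 0.0
time: 45.75
tool_pos: [0.3616, 0.1825, 0.1991]
orientation: [3.142, 0.001, -0.653]
ft_force: [1.5, 1.0, 0.5]
opening: 0.04
finger_force: 0.0
blob c 0.4993 0.6564 size 199 99 yaw 5.7
blob c 0.5538 -0.4713 size 142 57 yaw -4.2
blob c 0.5624 0.4034 size 141 50 yaw -73.7
blob c 0.5421 -0.3087 size 142 52 yaw -2.8
blob c 0.5383 -0.3992 size 142 54 yaw -3.4
```

View pics/t6.png

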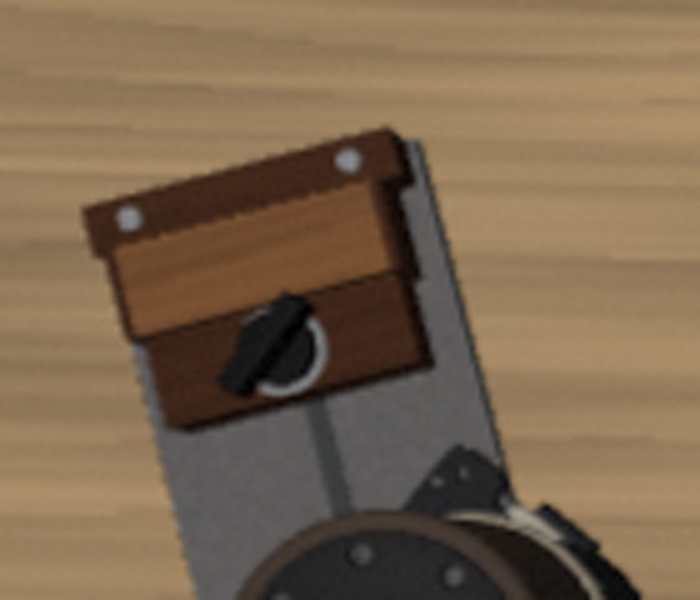

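```bash
python3 -c "
from h import *
im=cv2.imread('pics/raw_t6.png')[130:250,350:490];s=manip.camera('side')[:,:,::-1][240:370,330:510]
cv2.imwrite('pics/r6.png',cv2.hconcat([cv2.resize(im,(400,343),interpolation=2),cv2.resize(np.ascontiguousarray(s),(400,343),interpolation=2)]))"
```

```text
(no output)
```

View pics/r6.png

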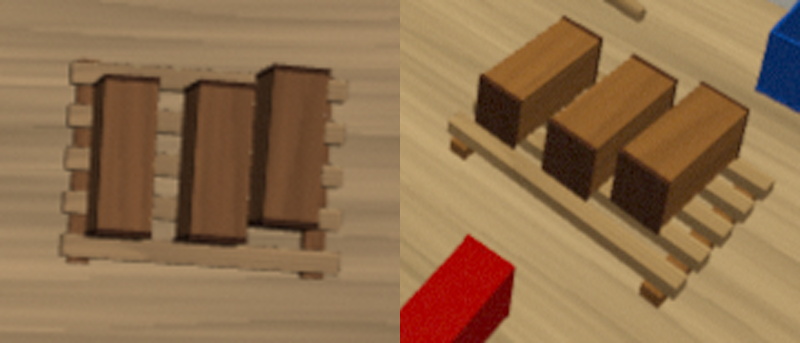

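```bash
python3 -c "
from h import *
relx([.52,-.15,.2],-110)"
```

```text
d [ 3.274e+02  1.735e+02 -3.000e-01] wz 72.7 or 72.7 tilt [-1.7986e+02 -1.0000e-02] j6 -0.04
```

```bash
python3 -m crank '[[10,41,22,0,0,0,9],[0,82,43,0,0,0,18],[0,123,65,0,0,0,27],[0,164,87,0,0,0,36],[0,205,108,0,0,0,45],[0,246,130,0,0,0,54],[0,327,173,0,0,0,73],[0,327,173,0,0,0,73]]' 20 >/dev/null; python3 -c "
from h import *
relx([.656,-.469,.2],-183)"
```

```text
d [ 266.7 -218.3   -1.4] wz 76.5 or 76.5 tilt [ 1.7998e+02 -4.0000e-02] j6 -0.37
```

```bash
python3 -m crank '[[0,34,-27,0,0,0,9],[0,68,-54,0,0,0,18],[0,102,-82,0,0,0,27],[0,136,-109,0,0,0,36],[0,170,-137,0,0,0,45],[0,204,-164,0,0,0,60],[0,267,-218,0,0,0,76],[0,267,-218,0,0,0,76]]' >/dev/null;python3 -m crank '[[0,0,0,0,0,0,8],[0,0,0,0,0,0,8],[0,0,0,0,0,0,8]]' >/dev/null; python3 -c "
from h import *
st();relx([.656,-.469,.05],-183);blobs()"
```

```text
t47.75 [ 0.6561 -0.4659  0.1978] [ 1.800e+02 -1.000e-01  1.774e+02] F [0.26 0.76 0.58] M [ 0.05 -0.14  0.03] op0.3 ff 0.0 j [-0.38  0.59  0.32  0.   -1.3  -1.24]
d [ -0.3  -3.1 147.8] wz 360.4 or 0.4 tilt [ 1.7998e+02 -8.0000e-02] j6 -1.24
blob c 0.4992 0.6559 size 200 100 yaw 5.7
blob c 0.5634 0.4035 size 145 53 yaw -73.7
```

```bash
python3 -m crank '[[0,0,-3,40,0,0,0],[0,0,-3,80,0,0,0],[0,0,-3,115,0,0,0],[0,0,-3,140,0,0,0],[0,0,-3,148,0,0,0],[0,0,-3,148,0,0,0],[0,0,-3,148,0,0,0]]';for i in 1 2 3; do python3 -m crank '[[0,4,0,0,0,0,0],[0,8,0,0,0,0,0],[0,11,0,0,0,0,0],[0,12,0,0,0,0,0]]'|grep -E "pos|ft"; done
```

```text
time: 48.5
tool_pos: [0.6567, -0.469, 0.0535]
orientation: [-3.14, 0.002, 3.094]
ft_force: [0.2, -0.7, 0.2]
opening: 0.0004
finger_force: 0.0
tool_pos: [0.6432, -0.4683, 0.0522]
ft_force: [-0.5, 0.5, 1.0]
tool_pos: [0.6315, -0.4676, 0.0515]
ft_force: [2.0, 0.3, -0.1]
tool_pos: [0.6191, -0.467, 0.0515]
ft_force: [2.7, -0.1, 0.3]
```

Pushed with ~2–3 N. Retract, move clear and check.

```bash
python3 -m crank '[[0,-10,0,0,0,0,0],[0,-20,0,0,0,0,0],[0,-20,0,-40,0,0,0],[0,-20,0,-80,0,0,0],[0,-20,0,-120,0,0,0],[0,-20,0,-150,0,0,0]]' >/dev/null;python3 -m crank '[[0,30,40,0,0,0,0],[0,50,80,0,0,0,0],[0,60,130,0,0,0,0],[0,60,180,0,0,0,0],[0,60,230,0,0,0,0],[0,60,280,0,0,0,0],[0,60,330,0,0,0,0],[0,60,380,0,0,0,0]]'>/dev/null;python3 -m crank '[[0,0,50,0,0,0,0],[0,0,100,0,0,0,0],[0,0,100,0,0,0,0],[0,0,100,0,0,0,0]]'; python3 -c "
from h import *
snap('top','t7.png');blobs('pics/raw_t7.png');s=manip.camera('side')[:,:,::-1][240:370,330:510]
im=cv2.imread('pics/raw_t7.png')[130:250,350:490]
cv2.imwrite('pics/r7.png',cv2.hconcat([cv2.resize(im,(400,343),interpolation=2),cv2.resize(np.ascontiguousarray(s),(400,343),interpolation=2)]))"
```

```text
time: 51.5
tool_pos: [0.6037, 0.0153, 0.2014]
orientation: [-3.141, -0.0, 3.095]
ft_force: [-0.3, -0.2, 0.2]
opening: 0.0007
finger_force: 0.0
blob c 0.4993 0.656 size 199 100 yaw 5.5
blob c 0.5424 -0.3084 size 144 52 yaw -2.7
blob c 0.5387 -0.3998 size 144 57 yaw -3.5
blob c 0.5366 -0.4713 size 144 56 yaw -2.8
```

View pics/r7.png

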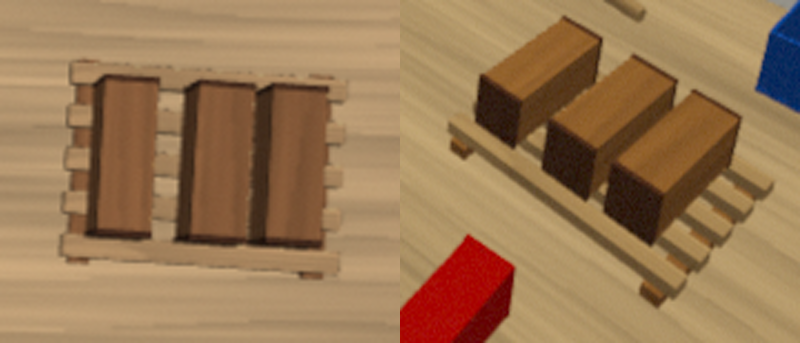

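```bash
python3 -c "
from rig import manip
print(manip.finish_job())"
```

```text
the job is handed in; nothing more can be done
None
```

Job handed in after about 52 s of robot time: the three damp blanks (about 3.3–4.1 N each) lie flat side by side on the rack, and the single dry one (about 2 N) is clamped square against the fence with the knob turned to its stop; one racked blank was knocked aside during the run, so I pushed it back into line.

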